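# Shut the corn mill's cover and lock its quarter-turn stud

## Task

Shut the corn mill's hinged top cover, then push the sprung wing stud on it straight down until you feel it bottom, turn it clockwise a quarter turn while it is held down, and let it spring up into its lock. Be gentle: press only until it bottoms, never wrench it round if it will not turn freely, and leave the other things on the table where they are.

Things in the scene. Friction and masses are not known exactly. Their poses are not given: they have to be found in the camera images.
- mill: Corn mill, fixed to the table: open-topped grey steel box 200 x 200 mm, 100 mm high, walls 6 mm, with on its +y side a grinding head with a round hopper (100 mm across, top 180 mm above the table; centre 30 mm to +x and 148 mm to +y of the box centre). Origin: centre of the box's underside, on the table; z up. The cover's hinge is on its +x side, the cover opens at its -x side.
- cover (a joint): Angle of the aluminium cover (190 x 190 x 6 mm) on the box: 0 = shut, flat on the box, its underside 100 mm above the table; grows as its -x edge swings up; starts 0.35 to 0.7 rad open. A stiff hinge keeps it where it is left; about 2 N of downward push near its free edge moves it.
- cover_hinge (a point): Middle of the cover's hinge line (the line runs along the mill's y), 95 mm towards +x from the box centre and 100 mm above the table. Its frame turns with the cover.
- cover_press (a point): A bare point on the cover's top face, 155 mm from the hinge line and 60 mm to the -y side of the stud's axis: free room to press the cover shut with closed fingertips. With the cover shut it is 106 mm above the table.
- stud_grip (a point): Middle of the stud's wing, half-way up, on the stud's axis. The black plastic stud stands square on the cover, 155 mm from the hinge line, half-way across the width: an upright wing 44 mm long, 10 mm thick, 28 mm high on a round flange. With the stud up, wing top is 62 mm and this point 48 mm above the cover's underside. z: the stud's axis, up when the cover is shut; x: along the wing.
- stud_flange (a point): On the stud's axis, top face of the flange (48 mm across, 5 mm thick), 14 mm under the wing's middle; 34 mm above the cover's underside when the stud is up. A spring holds it up: 3 N, and 0.3 N more per mm pressed. It bottoms on a seat 7 to 19 mm down; how far differs and is not given: feel the sharp rise in force (10 N per mm). Over 12 N on the seat, beyond the spring's 5 to 9 N, damages it.
- stud (a joint): Turn of the stud: 0 = unlocked, wing along the mill's x; clockwise from above is positive, stops at 1.52 rad. Must be within 0.1 of 0 for its pin to enter the receptacle as the cover shuts; then it turns only within 1.5 mm of its bottom; wrenched against the ledge with over 0.5 N m it is damaged. Let go below 1.2 rad it stays caught, unlocked; past 1.35 rad it springs up 3 to 4.5 mm, locked.
- press: Bystander: aluminium tortilla press 220 mm long and 70 mm high, lever on top; origin at the middle of its underside.
- pots: Bystander: two blue enamel pots with lids, one on the other, 170 mm across (214 mm over the handles) and 203 mm high; origin at the middle of its underside.
- jar: Bystander: glass jar with a screw cap, 72 mm across and 120 mm high; origin at the middle of its underside.
- spoon: Bystander: wooden spoon 280 mm long, lying flat.

How it is judged:
By the outcome, as a careful person would: the job done as asked, in the order asked, and still so for the second after the job is handed in, with the robot touching nothing.
It also fails if it takes over 51 s, if anything falls off the work surface, if the arm or the gripper's body presses on something with over 40 N, if the wrist force passes 120 N, or if a joint passes its speed limit or range.

## Robot

A 7-joint arm with a two-finger parallel gripper is mounted at the origin on the work surface. World frame = base frame: x ahead of the robot, y to its left, z up, the work surface at z = 0. Lengths are in m, angles in rad, forces in N, time in s.
With the tool pointing down it reaches from about 0.35 to 0.9 m from the base axis. Payload 7.2 kg.
Tool frame: the origin (TCP) lies at the very end of the fingers, on their centre line; the grasp point (between the pads) lies 19 mm behind it; z points along the fingers, x is the direction in which the jaws open and shut, and the axes are right-handed (so a half turn about z gives the same grasp; the last joint's range is limited). The gripper opens to 85 mm and grips with 20 to 120 N. Pads are 22 mm wide; open, the fingers measure 114 mm over their backs; the gripper's body (76 mm by 85 mm) begins 54 mm behind the grasp point. The pads swing forward as they close: fully open they stand 13 mm farther back than shut.
Start: joints at [1.103, 0.411, -0.013, 1.596, 0.006, 1.134, -0.082], TCP at [0.243, -0.576, 0.231] pointing down, gripper open.
Joint ranges: [-2.95, 2.95], [-0.29, 1.99], [-1.47, 1.44], [0.14, 2.54], [-1.03, 4.17], [0.13, 1.85], [-2.86, 2.86]. Speed limits (rad/s): [2.39, 2.39, 3.01, 3.01, 3.14, 3.14, 3.14].

## Interface

Orientations are given as a unit quaternion [w, x, y, z].
In Python, from station import ctrl gives the robot as it stands.
- The arm moves only by the tool move_arm, never from a script. Its argument "rows" is a list of rows, each an object with "angular": the turn, a rotation vector about the tool's x, y, z in rad, a list of three; "offset": the shift along the tool's x, y, z in m, a list of three; "fingers": the opening, from 0 (shut) to 1 (fully open). In form: [{"angular": [ax, ay, az], "offset": [dx, dy, dz], "fingers": fingers}, ...]. A call has 1 to 10 rows; each row is the pose to reach, as a shift and turn from the pose commanded when the call began, along the tool's axes at that moment; what a row does not reach only later rows make up. A row lasts 1/10 s, in which the tool goes at most 50 mm and 8.59 degrees, less where a joint would pass 70% of its speed; a pose out of reach is approached as far as the arm can. A call with a gripper value outside its range is refused whole. The fingers move at their own pace and stop on an object; "newtons" is the grip in N (left out, the last holds). Time passes only in rows, so rows that repeat a pose let the fingers close. It gives the time, the measured TCP pose, the force and the opening at its end, in the units of the state.
- ctrl.observe(): the state, without advancing time (a new reading comes with each control period).
- ctrl.snapshot(name): name is "scene" or "top" or "wrist"; returns (picture, depth): 480x640x3 uint8, red, green, blue; 480x640 float32, m along the optical axis (not along the pixel's ray), 0 where there is no reading.
- ctrl.camera_info(name): a dict with "fx", "fy", "cx", "cy" (pixels), "R" (3x3) and "t" (3): a world point X has camera coordinates R X + t; the wrist camera has in their place "hand_eye" (4x4, takes a point from camera to tool coordinates, whose origin is the TCP and whose axes are the tool frame's). Camera axes: x right, y down, z forward; pixel columns grow to the right and rows downward; lengths in m; the calibration is good to about 2 mm. A picture is of the moment at which its call begins: read the wrist's pose just before it. camera_info takes no time and is no camera call.
- ctrl.finish_job(): hands the job in, once; it reports no verdict.
Trained networks look in the newest picture that a camera, given by its name, has taken for a name from the list of things; names that differ only in an ending like _2 or _b are one class to them, and where a whole thing is asked for, a point or a joint stands for the part that bears it (a point fixed in the world has none). Each returns a list of dicts, best first, with "score" (0 to 1); they miss things now and then, are a little off and sometimes report something else, mostly with a low value. They report only what shows in the picture. A call takes as long as a camera call.
- ctrl.look_for(camera, query): "box" ([centre column, centre row, width, height] in pixels, round what is visible of it).
- ctrl.mark_of(camera, query): "pixel" ([row, column] in pixels: a listed point, or the origin of a listed thing).
The state is a dict: "t": time; "joints": joint angles; "joint_velocities": joint speeds; "tau": joint torques, N m; "ee_pos": TCP position; "tcp_rot": TCP orientation; "force": force on the tool from outside, world axes, zero at the start; "torque": the same for the moment, N m; "gripper_width": finger opening in m.
Only numpy, scipy, OpenCV 4.12 (cv2) and the standard library are available. Lean on these libraries where they do the work, as an engineer would, in place of code of your own. Each camera call takes 0.05 s, during which the arm holds its last target.

## Working session

There is one attempt and no reset: what is moved stays moved. The work goes in short steps, Python scripts to look and compute and a tool call to move; the robot and the scene stay as the last step left them, time stands still between calls to the robot, and variables do not carry over. Pictures are saved under pics/ and viewed, and the job is handed in when it is done.

Besides the shell and the picture viewer there is one more tool, called as name(argument=value, ...), one argument or row to a line, values as JSON. move_arm: Moves the arm, as the interface text tells. Its arguments: {"type":"object","properties":{"rows":{"type":"array","items":{"type":"object","properties":{"angular":{"type":"array","items":{"type":"number"}},"offset":{"type":"array","items":{"type":"number"}},"fingers":{"type":"number"}}}},"newtons":{"type":"number"}},"required":["rows"]}

```bash
ls; mkdir -p pics; cat > h.py <<'E'
import numpy as np,cv2
from station import ctrl
from scipy.spatial.transform import Rotation as Ro
def snap(n,f):
    p,d=ctrl.snapshot(n); cv2.imwrite('pics/'+f+'.png',p[:,:,::-1]); np.save('pics/'+f+'.npy',d); return p,d
def w(n,d,r,c,st=None):
    i=ctrl.camera_info(n); z=d[int(round(r)),int(round(c))]
    pc=np.array([(c-i['cx'])/i['fx']*z,(r-i['cy'])/i['fy']*z,z])
    if 'R' in i: return np.array(i['R']).T@(pc-np.array(i['t']))
    H=np.array(i['hand_eye']); pt=H[:3,:3]@pc+H[:3,3]
    q=st['tcp_rot']; return Ro.from_quat([q[1],q[2],q[3],q[0]]).apply(pt)+np.array(st['ee_pos'])
E
python3 - <<'E'
from h import *
s=ctrl.observe(); print(s)
for n in('scene','top'):
    p,d=snap(n,n+'0')
    for q in('mill','cover_hinge','cover_press','stud_grip','stud_flange'):
        r=ctrl.mark_of(n,q)[:2]
        print(n,q,[(x['score'],x['pixel'],w(n,d,*x['pixel']).round(3)) for x in r])
E
```

```text
pics
{'t': 0.0, 'joints': array([ 1.10282588,  0.41187145, -0.01269037,  1.59705367,  0.00562262,
        1.13430159, -0.08225765]), 'joint_velocities': array([ 0.00141916, -0.0008008 , -0.00022726,  0.00123738, -0.00086471,
       -0.00104877,  0.00083894]), 'tau': array([ 5.48760472e-04, -6.00619197e+01,  6.82043955e-01, -2.99408913e+01,
        1.37386020e-02,  1.06208082e-02,  3.94290987e-05]), 'ee_pos': array([ 0.24300293, -0.5752834 ,  0.23046698]), 'tcp_rot': array([-3.80446134e-04,  8.33416520e-01, -5.52644791e-01, -7.02903704e-04]), 'force': array([-0.36776128, -0.63600712, -0.35125501]), 'torque': array([ 0.00593103,  0.02454189, -0.04496007]), 'gripper_width': 0.08565926352271676}
scene mill [(0.79, [250.1, 312.8], array([0.605, 0.036, 0.118])), (0.71, [192.6, 302.1], array([ 0.537, -0.112,  0.18 ]))]
scene cover_hinge [(0.82, [256.0, 295.7], array([0.642, 0.005, 0.085]))]
scene cover_press [(0.97, [200.1, 298.1], array([ 0.558, -0.103,  0.169]))]
scene stud_grip [(0.59, [198.1, 317.0], array([ 0.536, -0.04 ,  0.22 ]))]
scene stud_flange [(0.51, [201.1, 318.7], array([ 0.53 , -0.041,  0.203]))]
top mill [(0.62, [229.4, 328.9], array([ 0.546, -0.03 ,  0.161])), (0.22, [303.4, 167.1], array([ 0.352,  0.425, -0.003]))]
top cover_hinge [(0.75, [194.8, 318.4], array([ 0.643, -0.005,  0.105]))]
top cover_press [(0.8, [232.3, 360.4], array([ 0.536, -0.109,  0.181]))]
top stud_grip [(0.69, [234.0, 337.8], array([ 0.528, -0.049,  0.237]))]
top stud_flange [(0.68, [232.1, 334.9], array([ 0.533, -0.043,  0.233]))]
```

View pics/scene0.png

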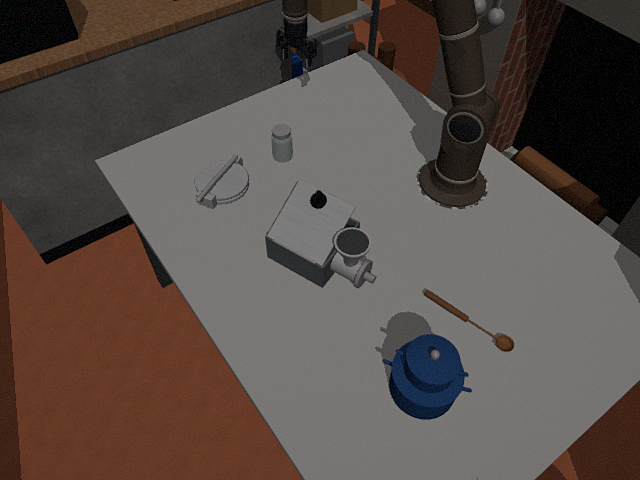

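View pics/top0.png

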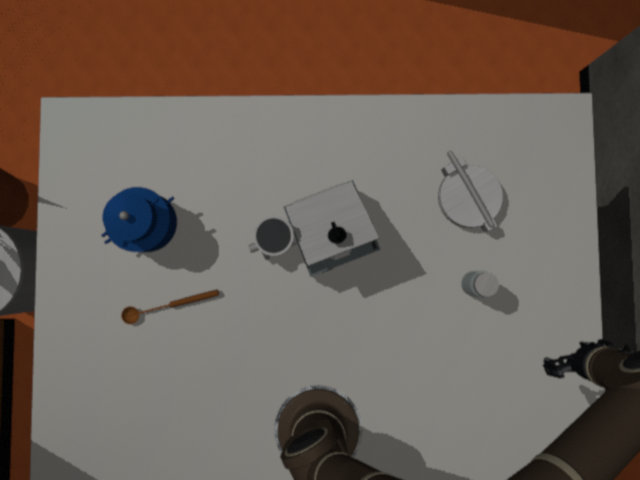

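The pictures show the mill in the middle of the table, with the hopper at top pixel (274,237). The open cover spans top pixels (285,207) to (379,237), and the stud is at (337,234). Next I fit the cover plane from depth.

```bash
cat > fit.py <<'E'
from h import *
n='top'; d=np.load('pics/top0.npy'); p=cv2.imread('pics/top0.png')
i=ctrl.camera_info(n); R=np.array(i['R']);t=np.array(i['t'])
v,u=np.mgrid[0:480,0:640]
P=np.stack([(u-i['cx'])/i['fx']*d,(v-i['cy'])/i['fy']*d,d],-1); P=(P-t)@R
np.save('pics/P.npy',P)
m=np.zeros((480,640),np.uint8); cv2.fillPoly(m,[np.array([(289,209),(350,187),(372,232),(312,258)])],1)
X=P[(m>0)&(d>0)]
k=np.ones(len(X),bool)
for _ in range(10):
    c=X[k].mean(0); nn=np.linalg.svd(X[k]-c,full_matrices=False)[2][2]; nn*=np.sign(nn[2]); r=(X-c)@nn; k=abs(r)<.006
print(len(X),k.sum(),c,nn,r[k].std())
# opening rotates about mill y; free edge(-x) up => normal tilts toward +x mill
print('angle',np.arccos(nn[2]),'yaw +x',np.arctan2(nn[1],nn[0]))
ax=np.array([nn[0],nn[1],0]);ax/=np.linalg.norm(ax);ay=np.array([-ax[1],ax[0],0])
# all points on plane near
M=(abs((P-c)@nn)<.005)&(np.linalg.norm(P-c,axis=-1)<.16)&(d>0)&(P[...,2]>.09)
Y=P[M]; ly=(Y-c)@ay
ex=np.cross(ay,nn); lx=(Y-c)@ex
print('ext y',np.percentile(ly,[.5,2,98,99.5]),'ext x',np.percentile(lx,[.5,2,98,99.5]))
# hopper
H=(abs(P[...,2]-.18)<.006)&(u<300)&(u>245)&(v>200)&(v<270)
(cx,cy),rr=cv2.minEnclosingCircle(P[H][:,:2].astype(np.float32)); print('hopper',cx,cy,rr)
# stud: above plane
S=((P-c)@nn>.012)&(np.linalg.norm(P-c,axis=-1)<.13)&(m>0)
Z=P[S]; h=(Z-c)@nn
rel=np.stack([(Z-c)@ex,(Z-c)@ay,h],-1)
print('stud n',len(Z)); print(rel[np.argsort(-h)][:60].round(3).tolist())
E
python3 fit.py
python3 -c "
import cv2
p=cv2.imread('pics/top0.png')[160:290,230:400];cv2.imwrite('pics/topc.png',cv2.resize(p,None,fx=4.5,fy=4.5,interpolation=2))"
```

```text
3482 3159 [ 0.57005359 -0.03290539  0.14884338] [0.44165297 0.16863687 0.88119479] 0.002272964989079214
angle 0.4924127502986497 yaw +x 0.3647461537314724
ext y [-0.09404072 -0.09131114  0.09153581  0.09430755] ext x [-0.09893276 -0.09688905  0.09108954  0.09516229]
hopper 0.5296425819396973 0.11027425527572632 0.05023660138249397
stud n 287
[[-0.062, -0.001, 0.061], [-0.055, -0.001, 0.059], [-0.062, 0.005, 0.059], [-0.055, 0.005, 0.059], [-0.053, 0.004, 0.059], [-0.06, 0.001, 0.058], [-0.087, -0.004, 0.058], [-0.052, -0.002, 0.058], [-0.081, 0.001, 0.058], [-0.051, 0.001, 0.058], [-0.064, -0.002, 0.058], [-0.059, 0.004, 0.058], [-0.083, -0.003, 0.058], [-0.074, -0.004, 0.058], [-0.055, -0.003, 0.058], [-0.078, 0.0, 0.057], [-0.076, 0.005, 0.057], [-0.077, 0.003, 0.057], [-0.055, 0.002, 0.057], [-0.046, -0.004, 0.057], [-0.07, -0.003, 0.057], [-0.048, -0.003, 0.057], [-0.068, 0.002, 0.057], [-0.081, -0.001, 0.057], [-0.043, 0.001, 0.057], [-0.046, 0.002, 0.057], [-0.073, 0.004, 0.057], [-0.057, -0.002, 0.056], [-0.076, -0.003, 0.056], [-0.087, -0.001, 0.056], [-0.074, 0.002, 0.056], [-0.084, 0.0, 0.056], [-0.07, 0.003, 0.056], [-0.085, 0.003, 0.056], [-0.062, 0.005, 0.056], [-0.055, 0.0, 0.056], [-0.064, 0.001, 0.056], [-0.046, -0.001, 0.056], [-0.084, -0.002, 0.055], [-0.082, 0.002, 0.055], [-0.044, 0.004, 0.055], [-0.086, 0.001, 0.055], [-0.081, 0.004, 0.055], [-0.051, 0.001, 0.055], [-0.048, 0.003, 0.055], [-0.078, -0.002, 0.055], [-0.066, -0.004, 0.054], [-0.071, -0.002, 0.054], [-0.05, -0.004, 0.054], [-0.065, 0.004, 0.054], [-0.087, 0.004, 0.054], [-0.062, 0.003, 0.054], [-0.068, 0.005, 0.054], [-0.073, -0.001, 0.053], [-0.06, -0.0, 0.053], [-0.088, -0.0, 0.053], [-0.045, 0.005, 0.053], [-0.064, -0.002, 0.053], [-0.059, 0.002, 0.053], [-0.067, -0.001, 0.053]]
```

View pics/topc.png

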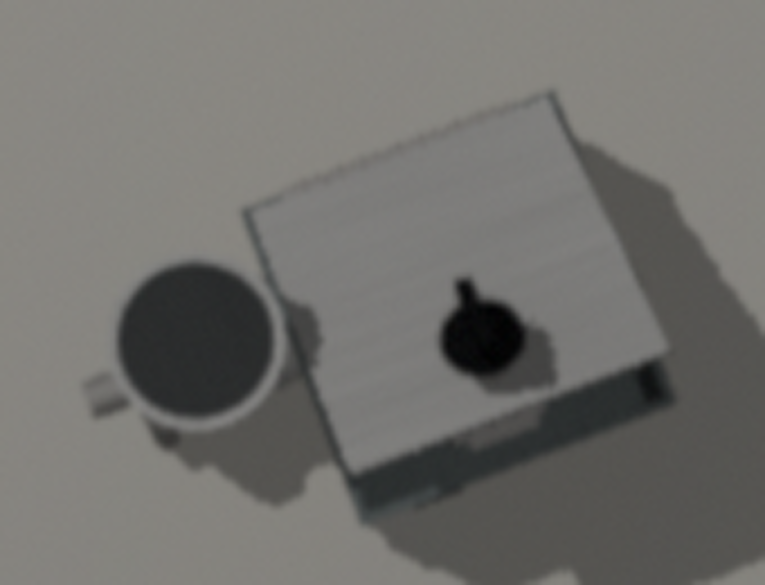

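move_arm(
  rows=[
    {"angular":[0,0,-0.1],"offset":[-0.02,-0.03,-0.01],"fingers":0},
    {"angular":[0,0,-0.24],"offset":[-0.05,-0.07,-0.02],"fingers":0},
    {"angular":[0,0,-0.38],"offset":[-0.08,-0.11,-0.03],"fingers":0},
    {"angular":[0,0,-0.52],"offset":[-0.11,-0.15,-0.03],"fingers":0},
    {"angular":[0,0,-0.66],"offset":[-0.14,-0.19,-0.03],"fingers":0},
    {"angular":[0,0,-0.8],"offset":[-0.165,-0.23,-0.03],"fingers":0},
    {"angular":[0,0,-0.94],"offset":[-0.19,-0.27,-0.03],"fingers":0},
    {"angular":[0,0,-1.08],"offset":[-0.215,-0.31,-0.03],"fingers":0},
    {"angular":[0,0,-1.22],"offset":[-0.24,-0.35,-0.03],"fingers":0},
    {"angular":[0,0,-1.3],"offset":[-0.26,-0.375,-0.03],"fingers":0},
  ],
)

```text
t: 1.6
ee_pos: [0.4893, -0.187, 0.2617]
tcp_rot: [-0.0, 0.998, 0.068, 0.001]
force: [0.8, -0.1, -0.7]
gripper_width: 0.0
```

```bash
cat >> h.py <<'E'
CX=np.array([.555,-.0385]); YAW=.365
AX=np.array([np.cos(YAW),np.sin(YAW)]);AY=np.array([-AX[1],AX[0]])
def rel(pos,ang=None):
    s=ctrl.observe(); q=s['tcp_rot']; R=Ro.from_quat([q[1],q[2],q[3],q[0]])
    x=R.as_matrix()[:,0]; a0=np.arctan2(x[1],x[0])
    print('t',s['t'],'pos',s['ee_pos'].round(4),'angx',a0.round(4),'F',s['force'].round(2),'T',s['torque'].round(3),'j7',s['joints'][6].round(3),'w',round(s['gripper_width'],4))
    print('offset',R.inv().apply(np.array(pos)-s['ee_pos']).round(4))
    if ang is not None:
        x=np.array([np.cos(ang),np.sin(ang),0]);M=np.stack([x,np.cross([0,0,-1],x),[0,0,-1]],1)
        print('rotvec',(R.inv()*Ro.from_matrix(M)).as_rotvec().round(4))
E
python3 -c "
from h import *
rel([.541,-.108,.23],YAW+np.pi/2)"
```

```text
t 1.6 pos [ 0.4893 -0.187   0.2617] angx 0.1371 F [ 0.78 -0.13 -0.68] T [-0.055 -0.037  0.039] j7 0.296 w 0.0
offset [ 0.0619 -0.0712  0.0319]
rotvec [ 1.2000e-03 -1.5000e-03 -1.7987e+00]
```

move_arm(
  rows=[
    {"angular":[0,0,-0.14],"offset":[0.01,-0.01,0],"fingers":0},
    {"angular":[0,0,-0.28],"offset":[0.02,-0.02,0],"fingers":0},
    {"angular":[0,0,-0.42],"offset":[0.03,-0.03,0],"fingers":0},
    {"angular":[0,0,-0.56],"offset":[0.04,-0.04,0],"fingers":0},
    {"angular":[0,0,-0.7],"offset":[0.05,-0.05,0.01],"fingers":0},
    {"angular":[0,0,-0.84],"offset":[0.06,-0.06,0.02],"fingers":0},
    {"angular":[0,0,-0.98],"offset":[0.062,-0.071,0.03],"fingers":0},
    {"angular":[0,0,-1.12],"offset":[0.062,-0.071,0.04],"fingers":0},
    {"angular":[0,0,-1.26],"offset":[0.062,-0.071,0.05],"fingers":0},
    {"angular":[0,0,-1.4],"offset":[0.062,-0.071,0.06],"fingers":0},
  ],
)

```text
t: 2.6
ee_pos: [0.5399, -0.1119, 0.201]
tcp_rot: [0.0, 0.72, 0.694, 0.0]
force: [-0.6, -0.0, 0.4]
gripper_width: 0.0001
```

```bash
python3 -c "
from h import *
rel([.541,-.108,.19],YAW+np.pi/2)"
```

```text
t 2.6 pos [ 0.5399 -0.1119  0.201 ] angx 1.5349 F [-0.58 -0.05  0.41] T [-0.023  0.033  0.013] j7 1.376 w 0.0001
offset [0.0039 0.001  0.011 ]
rotvec [ 2.000e-04  3.000e-04 -4.009e-01]
```

move_arm(
  rows=[
    {"angular":[0,0,-0.14],"offset":[0.004,0.001,0],"fingers":0},
    {"angular":[0,0,-0.28],"offset":[0.004,0.001,0.005],"fingers":0},
    {"angular":[0,0,-0.4],"offset":[0.004,0.001,0.01],"fingers":0},
    {"angular":[0,0,-0.4],"offset":[0.004,0.001,0.01],"fingers":0},
  ],
)

```text
t: 3.0
ee_pos: [0.5406, -0.1081, 0.1907]
tcp_rot: [-0.001, 0.569, 0.822, -0.0]
force: [0.0, -0.1, -1.0]
gripper_width: -0.0002
```

```bash
python3 -c "
from h import *
rel([.520,-.116,.106],YAW+np.pi/2)
snap('scene','scene1')
s=ctrl.observe();snap('wrist','wrist1')"
```

```text
t 3.0 pos [ 0.5406 -0.1081  0.1907] angx 1.9303 F [ 0.04 -0.08 -1.03] T [-0.029  0.056 -0.051] j7 1.715 w -0.0002
offset [-0.0002 -0.022   0.0847]
rotvec [-0.0009 -0.0008 -0.0055]
```

View pics/scene1.png

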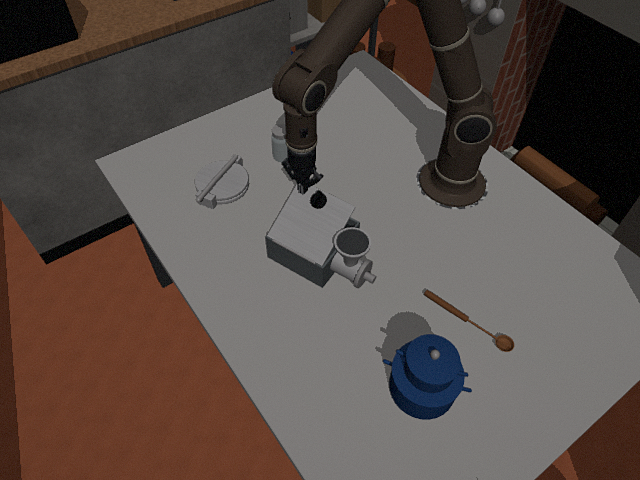

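View pics/wrist1.png

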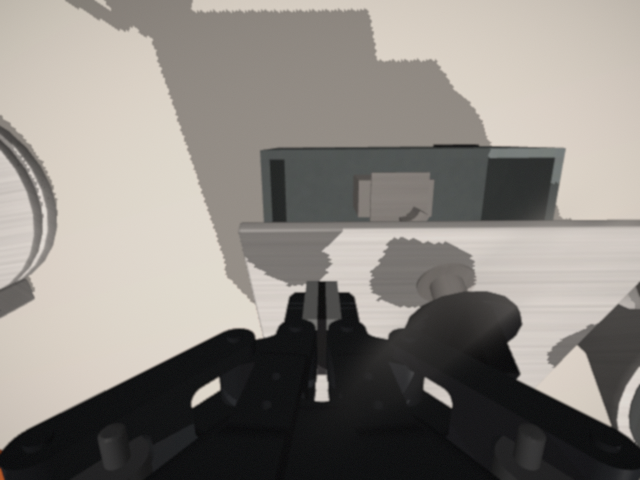

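move_arm(
  rows=[
    {"angular":[0,0,0],"offset":[-0.012,0,0.003],"fingers":0},
    {"angular":[0,0,0],"offset":[-0.012,0,0.009],"fingers":0},
    {"angular":[0,0,0],"offset":[-0.012,-0.002,0.015],"fingers":0},
    {"angular":[0,0,0],"offset":[-0.012,-0.006,0.023],"fingers":0},
    {"angular":[0,0,0],"offset":[-0.012,-0.01,0.032],"fingers":0},
  ],
)

```text
t: 3.6
ee_pos: [0.5359, -0.1226, 0.1588]
tcp_rot: [0.0, 0.57, 0.822, 0.0]
force: [1.4, 0.3, 0.9]
gripper_width: -0.0
```

```bash
python3 -c "
from h import *
rel([.520,-.116,.106],YAW+np.pi/2)
s=ctrl.observe();snap('wrist','wrist2')"
```

```text
t 3.6 pos [ 0.5359 -0.1226  0.1588] angx 1.929 F [1.42 0.28 0.88] T [-0.1   -0.395 -0.005] j7 1.713 w -0.0
offset [ 0.0118 -0.0127  0.0528]
rotvec [ 0.001   0.0004 -0.0068]
```

View pics/wrist2.png

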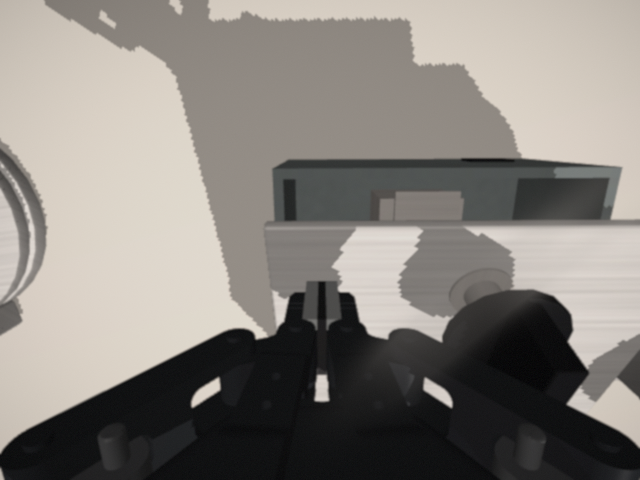

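The cover is following the fingertips, and the stud at pixel (515,340) stays clear of the linkage. I'll carry on down.

move_arm(
  rows=[
    {"angular":[0,0,0],"offset":[0,-0.004,0.01],"fingers":0},
    {"angular":[0,0,0],"offset":[0,-0.007,0.02],"fingers":0},
    {"angular":[0,0,0],"offset":[0,-0.01,0.03],"fingers":0},
    {"angular":[0,0,0],"offset":[0,-0.011,0.038],"fingers":0},
    {"angular":[0,0,0],"offset":[0,-0.012,0.044],"fingers":0},
    {"angular":[0,0,0],"offset":[0,-0.012,0.048],"fingers":0},
  ],
)

```text
t: 4.25
ee_pos: [0.524, -0.1269, 0.1105]
tcp_rot: [-0.001, 0.57, 0.822, -0.0]
force: [-1.4, -0.8, 1.0]
gripper_width: -0.0002
```

```bash
python3 -c "
from h import *
rel([.520,-.116,.106],YAW+np.pi/2)"
```

```text
t 4.25 pos [ 0.524  -0.1269  0.1105] angx 1.929 F [-1.4  -0.82  1.03] T [ 0.039  0.28  -0.008] j7 1.677 w -0.0002
offset [0.0116 0.0001 0.0045]
rotvec [-0.0013 -0.0006 -0.0068]
```

move_arm(
  rows=[
    {"angular":[0,0,0],"offset":[0,0,0.002],"fingers":0},
    {"angular":[0,0,0],"offset":[0,0,0.0035],"fingers":0},
    {"angular":[0,0,0],"offset":[0,0,0.0045],"fingers":0},
  ],
)

```text
t: 4.55
ee_pos: [0.5245, -0.1269, 0.1068]
tcp_rot: [-0.0, 0.57, 0.822, -0.0]
force: [-0.2, -0.7, 2.1]
gripper_width: 0.0001
```

move_arm(
  rows=[
    {"angular":[0,0,0],"offset":[0,0,0.0005],"fingers":0},
    {"angular":[0,0,0],"offset":[0,0,0.001],"fingers":0},
  ],
)

```text
t: 4.75
ee_pos: [0.5247, -0.127, 0.1061]
tcp_rot: [0.0, 0.57, 0.822, -0.0]
force: [-3.2, 0.1, 9.1]
gripper_width: -0.0003
```

move_arm(
  rows=[
    {"angular":[0,0,0],"offset":[0,0,-0.01],"fingers":0},
    {"angular":[0,0,0],"offset":[0,0,-0.045],"fingers":0.3},
    {"angular":[0,0,0],"offset":[0,0,-0.09],"fingers":0.6},
    {"angular":[0,0,0],"offset":[0.02,-0.01,-0.12],"fingers":0.6},
    {"angular":[0,0,0],"offset":[0.04,-0.03,-0.14],"fingers":0.6},
    {"angular":[0,0,0],"offset":[0.04,-0.05,-0.14],"fingers":0.6},
    {"angular":[0,0,0],"offset":[0.04,-0.05,-0.14],"fingers":0.6},
  ],
)

```text
t: 5.45
ee_pos: [0.4624, -0.1075, 0.247]
tcp_rot: [0.001, 0.57, 0.822, -0.001]
force: [-0.7, 0.6, -0.3]
gripper_width: 0.0515
```

```bash
python3 - <<'E'
from h import *
rel([.499,-.060,.18],YAW+np.pi/2)
s=ctrl.observe();p,d=snap('wrist','wrist3')
for q in('stud_grip','stud_flange'):
    print(q,[(x['score'],x['pixel'],w('wrist',d,*x['pixel'],s).round(4)) for x in ctrl.mark_of('wrist',q)[:2]])
p,d=snap('top','top3')
E
```

```text
t 5.45 pos [ 0.4624 -0.1075  0.247 ] angx 1.9284 F [-0.68  0.64 -0.32] T [-0.013 -0.073  0.029] j7 1.851 w 0.0515
offset [0.0319 0.0509 0.0669]
rotvec [-0.0003  0.0031 -0.0074]
stud_grip [(0.82, [299.2, 362.9], array([ 0.4895, -0.0649,  0.1632]))]
stud_flange [(0.76, [296.4, 362.1], array([ 0.4881, -0.066 ,  0.1622]))]
```

View pics/wrist3.png

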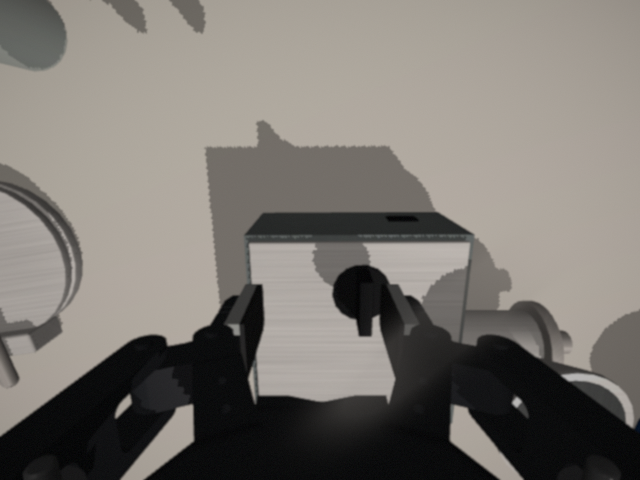

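View pics/top3.png

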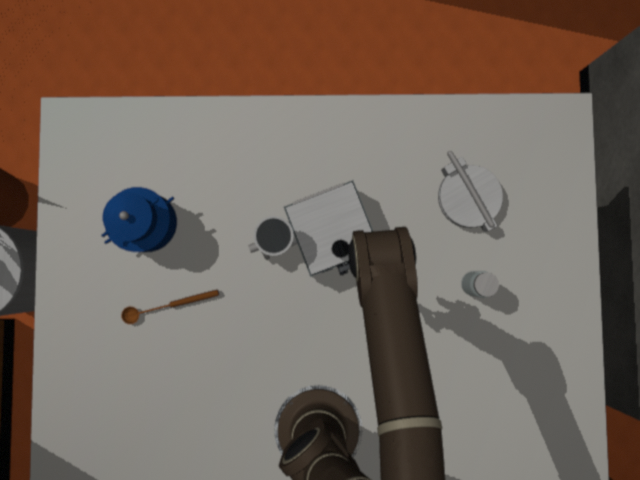

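The cover is flat on the box, with the wing in the wrist view at about (366,310), along mill x. I'll measure the wing from the wrist depth.

```bash
cat > wing.py <<'E'
from h import *
import sys
def wing(f,s,zlo=.150,zhi=.175):
    d=np.load('pics/'+f+'.npy'); i=ctrl.camera_info('wrist'); H=np.array(i['hand_eye'])
    v,u=np.mgrid[0:480,0:640]
    P=np.stack([(u-i['cx'])/i['fx']*d,(v-i['cy'])/i['fy']*d,d],-1).reshape(-1,3)
    P=P@H[:3,:3].T+H[:3,3]; q=s['tcp_rot']; P=Ro.from_quat([q[1],q[2],q[3],q[0]]).apply(P)+s['ee_pos']
    P=P[(d.ravel()>0)]
    c0=np.array([.499,-.060])
    k=(np.linalg.norm(P[:,:2]-c0,axis=1)<.035)&(P[:,2]>zlo)&(P[:,2]<zhi)
    Q=P[k]; (c,(a,b),an)=cv2.minAreaRect(Q[:,:2].astype(np.float32)); 
    c2=Q[:,:2].mean(0);e=np.linalg.svd(Q[:,:2]-c2,full_matrices=False)[2][0]; e*=np.sign(e@AX)
    l=(Q[:,:2]-c2)@e; 
    print('n',len(Q),'z',np.percentile(Q[:,2],[5,50,95]).round(4),'mean',c2.round(4),'rect',np.round(c,4),round(a,4),round(b,4),'dir',np.arctan2(e[1],e[0]).round(4),'vs yaw',YAW)
    k=(np.linalg.norm(P[:,:2]-CX,axis=1)<.09)&(P[:,2]>.09)&(P[:,2]<.12); Q=P[k]; print('cover z',np.median(Q[:,2]),len(Q)); 
    A=np.c_[Q[:,:2],np.ones(len(Q))]; print('slope',np.linalg.lstsq(A,Q[:,2],rcond=None)[0].round(4))
if __name__=='__main__': wing(sys.argv[1],ctrl.observe())
E
python3 wing.py wrist3; python3 - <<'E'
import h,numpy as np
from h import *
d=np.load('pics/wrist3.npy')
print(ctrl.camera_info('wrist'))
E
```

```text
n 909 z [0.1532 0.1614 0.1625] mean [ 0.4966 -0.0601] rect [ 0.4986 -0.0589] 0.0441 0.0102 dir 0.3598 vs yaw 0.365
cover z 0.10564145986441048 16131
slope [-0.0011  0.0057  0.1066]
{'fx': 346.33363346378974, 'fy': 346.33363346378974, 'cx': 321.388968369063, 'cy': 238.428133962303, 'hand_eye': array([[ 9.99997583e-01, -3.52262256e-04,  2.17042461e-03,
         4.01914780e-04],
       [-2.52566550e-04,  9.62148714e-01,  2.72524839e-01,
        -6.92839151e-02],
       [-2.18427146e-03, -2.72524728e-01,  9.62146299e-01,
        -1.43260422e-01],
       [ 0.00000000e+00,  0.00000000e+00,  0.00000000e+00,
         1.00000000e+00]])}
```

```bash
python3 -c "
from h import *
rel([.4986,-.0590,.139],.362+np.pi/2)"
```

```text
t 5.65 pos [ 0.4645 -0.1069  0.2458] angx 1.9288 F [-0.12  0.29 -0.09] T [ 0.025 -0.056 -0.017] j7 1.849 w 0.0516
offset [0.0329 0.0487 0.1068]
rotvec [ 0.0007 -0.0003 -0.004 ]
```

move_arm(
  rows=[
    {"angular":[0,0,-0.004],"offset":[0.01,0.015,0.01],"fingers":0.6},
    {"angular":[0,0,-0.004],"offset":[0.025,0.035,0.03],"fingers":0.6},
    {"angular":[0,0,-0.004],"offset":[0.033,0.048,0.05],"fingers":0.6},
    {"angular":[0,0,-0.004],"offset":[0.033,0.048,0.056],"fingers":0.6},
    {"angular":[0,0,-0.004],"offset":[0.033,0.048,0.056],"fingers":0.6},
    {"angular":[0,0,-0.004],"offset":[0.033,0.048,0.056],"fingers":0.6},
  ],
)

```text
t: 6.25
ee_pos: [0.4973, -0.0597, 0.19]
tcp_rot: [-0.0, 0.568, 0.823, -0.0]
force: [0.4, 0.7, -0.8]
gripper_width: 0.0515
```

```bash
python3 -c "
from wing import *
s=ctrl.observe();p,d=snap('wrist','wrist4'); wing('wrist4',s)
rel([.4986,-.0590,.139],.362+np.pi/2)"
```

```text
n 1577 z [0.1586 0.1625 0.1636] mean [ 0.4949 -0.0605] rect [ 0.4968 -0.0598] 0.0446 0.0099 dir 0.3611 vs yaw 0.365
cover z 0.10669904700381652 25304
slope [-0.0007  0.002   0.1072]
t 6.3 pos [ 0.4974 -0.0598  0.1903] angx 1.9321 F [-0.13 -0.5  -0.03] T [-0.004 -0.006  0.032] j7 1.65 w 0.0516
offset [0.0004 0.0014 0.0513]
rotvec [ 0.0004  0.0003 -0.0007]
```

View pics/wrist4.png

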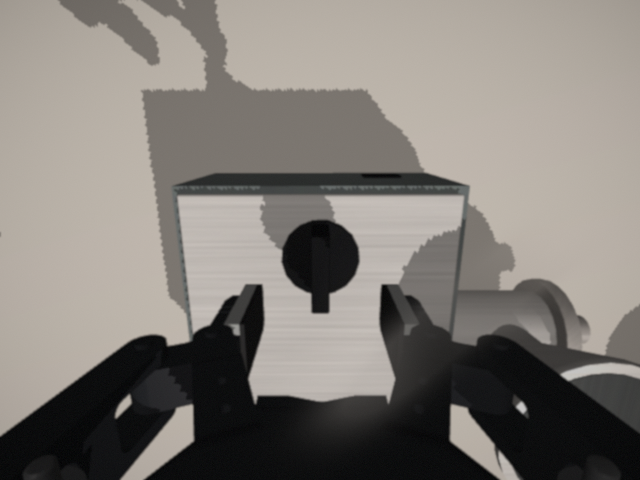

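The wing lies between the pads, at column 320 and parallel to them. I'll go down and close.

move_arm(
  newtons=30,
  rows=[
    {"angular":[0,0,0],"offset":[0,0,0.015],"fingers":0.6},
    {"angular":[0,0,0],"offset":[0,0,0.03],"fingers":0.6},
    {"angular":[0,0,0],"offset":[0,0,0.043],"fingers":0.6},
    {"angular":[0,0,0],"offset":[0,0,0.05],"fingers":0.5},
    {"angular":[0,0,0],"offset":[0,0,0.051],"fingers":0.4},
    {"angular":[0,0,0],"offset":[0,0,0.051],"fingers":0.3},
    {"angular":[0,0,0],"offset":[0,0,0.051],"fingers":0.2},
  ],
)

```text
t: 7.0
ee_pos: [0.4975, -0.0591, 0.1391]
tcp_rot: [0.0, 0.568, 0.823, 0.0]
force: [0.6, 0.0, -0.1]
gripper_width: 0.017
```

```bash
python3 -c "
from h import *
rel([.4974,-.0598,.139])"
```

```text
t 7.0 pos [ 0.4975 -0.0591  0.1391] angx 1.9332 F [ 0.64  0.02 -0.1 ] T [-0.004 -0.012  0.017] j7 1.587 w 0.017
offset [-0.0007 -0.0003  0.0001]
```

move_arm(
  rows=[
    {"angular":[0,0,0],"offset":[0,0,0],"fingers":0.12},
    {"angular":[0,0,0],"offset":[0,0,0],"fingers":0.05},
    {"angular":[0,0,0],"offset":[0,0,0],"fingers":0},
    {"angular":[0,0,0],"offset":[0,0,0],"fingers":0},
  ],
)

```text
t: 7.4
ee_pos: [0.4978, -0.0601, 0.1393]
tcp_rot: [0.001, 0.568, 0.823, -0.0]
force: [1.9, -4.1, 2.1]
gripper_width: 0.0095
```

```bash
python3 -c "
from h import *
rel([.4974,-.0598,.139])"
```

```text
t 7.4 pos [ 0.4978 -0.0601  0.1393] angx 1.9323 F [ 1.9  -4.09  2.12] T [-1.148 -0.491  0.06 ] j7 1.587 w 0.0095
offset [ 0.0004 -0.0003  0.0003]
```

move_arm(
  rows=[
    {"angular":[0,0,0],"offset":[-0.0008,0,0],"fingers":0},
    {"angular":[0,0,0],"offset":[-0.0008,0,0],"fingers":0},
  ],
)

```text
t: 7.6
ee_pos: [0.4978, -0.0601, 0.1391]
tcp_rot: [0.0, 0.568, 0.823, 0.0]
force: [2.1, -3.3, 1.3]
gripper_width: 0.0094
```

```bash
python3 -c "
from h import *
rel([.4974,-.0598,.139])"
```

```text
t 7.6 pos [ 0.4978 -0.0601  0.1391] angx 1.9328 F [ 2.07 -3.29  1.29] T [-0.779 -0.488  0.036] j7 1.588 w 0.0094
offset [ 0.0005 -0.0003  0.0001]
```

move_arm(
  rows=[
    {"angular":[0,0,0],"offset":[-0.0015,0,0],"fingers":0},
    {"angular":[0,0,0],"offset":[-0.0015,0,0],"fingers":0},
  ],
)

```text
t: 7.8
ee_pos: [0.4979, -0.0603, 0.1388]
tcp_rot: [-0.0, 0.568, 0.823, 0.001]
force: [0.6, 1.9, 2.7]
gripper_width: 0.0091
```

```bash
python3 -c "
from h import *
rel([.4974,-.0598,.139])"
```

```text
t 7.8 pos [ 0.4979 -0.0603  0.1388] angx 1.9338 F [0.59 1.87 2.73] T [ 0.401 -0.169  0.048] j7 1.591 w 0.0091
offset [ 0.0006 -0.0003 -0.0002]
```

move_arm(
  rows=[
    {"angular":[0,0,0],"offset":[-0.0004,0,0.0015],"fingers":0},
    {"angular":[0,0,0],"offset":[-0.0004,0,0.003],"fingers":0},
    {"angular":[0,0,0],"offset":[-0.0004,0,0.0045],"fingers":0},
    {"angular":[0,0,0],"offset":[-0.0004,0,0.0055],"fingers":0},
    {"angular":[0,0,0],"offset":[-0.0004,0,0.0055],"fingers":0},
  ],
)

```text
t: 8.3
ee_pos: [0.4979, -0.0604, 0.1331]
tcp_rot: [-0.001, 0.568, 0.823, 0.0]
force: [-0.3, 4.9, 3.4]
gripper_width: 0.0095
```

```bash
python3 -c "
from h import *
rel([.4979,-.0603,.139])"
```

```text
t 8.3 pos [ 0.4979 -0.0604  0.1331] angx 1.9341 F [-0.27  4.9   3.41] T [ 1.282  0.13  -0.053] j7 1.584 w 0.0095
offset [ 0.0001  0.     -0.0059]
```

move_arm(
  rows=[
    {"angular":[0,0,0],"offset":[0.0008,0,0.0005],"fingers":0},
    {"angular":[0,0,0],"offset":[0.0008,0,0.001],"fingers":0},
  ],
)

```text
t: 8.5
ee_pos: [0.4979, -0.0604, 0.1323]
tcp_rot: [-0.0, 0.568, 0.823, 0.0]
force: [-0.6, 4.8, 5.1]
gripper_width: 0.0098
```

move_arm(
  rows=[
    {"angular":[0,0,0],"offset":[0,0,0.0005],"fingers":0},
    {"angular":[0,0,0],"offset":[0,0,0.0008],"fingers":0},
  ],
)

```text
t: 8.7
ee_pos: [0.4979, -0.0604, 0.1315]
tcp_rot: [-0.0, 0.568, 0.823, 0.0]
force: [-0.0, 5.1, 5.3]
gripper_width: 0.0093
```

move_arm(
  rows=[
    {"angular":[0,0,0],"offset":[0,0,0],"fingers":0},
  ],
)

```text
t: 8.8
ee_pos: [0.4979, -0.0604, 0.1315]
tcp_rot: [-0.0, 0.568, 0.823, 0.0]
force: [0.5, 6.1, 4.7]
gripper_width: 0.0093
```

move_arm(
  rows=[
    {"angular":[0,0,0],"offset":[0.001,0,0.0005],"fingers":0},
    {"angular":[0,0,0],"offset":[0.001,0,0.001],"fingers":0},
  ],
)

```text
t: 9.0
ee_pos: [0.4979, -0.0603, 0.1306]
tcp_rot: [0.0, 0.568, 0.823, 0.0]
force: [0.9, 2.6, 3.7]
gripper_width: 0.0095
```

move_arm(
  rows=[
    {"angular":[0,0,0],"offset":[0,0,0.0005],"fingers":0},
    {"angular":[0,0,0],"offset":[0,0,0.001],"fingers":0},
  ],
)

```text
t: 9.2
ee_pos: [0.4979, -0.0603, 0.1296]
tcp_rot: [0.0, 0.568, 0.823, 0.0]
force: [1.8, 2.1, 5.2]
gripper_width: 0.0089
```

move_arm(
  rows=[
    {"angular":[0,0,0],"offset":[0,0,0.0005],"fingers":0},
    {"angular":[0,0,0],"offset":[0,0,0.001],"fingers":0},
  ],
)

```text
t: 9.4
ee_pos: [0.4979, -0.0603, 0.1286]
tcp_rot: [0.0, 0.568, 0.823, 0.0]
force: [2.1, 3.2, 5.1]
gripper_width: 0.0091
```

move_arm(
  rows=[
    {"angular":[0,0,0],"offset":[0.0004,0,0.0004],"fingers":0},
    {"angular":[0,0,0],"offset":[0.0004,0,0.0007],"fingers":0},
  ],
)

```text
t: 9.6
ee_pos: [0.4978, -0.0602, 0.128]
tcp_rot: [0.001, 0.568, 0.823, 0.0]
force: [2.3, 1.6, 7.0]
gripper_width: 0.0093
```

move_arm(
  rows=[
    {"angular":[0,0,0],"offset":[0,0,0.0004],"fingers":0},
    {"angular":[0,0,0],"offset":[0,0,0.0007],"fingers":0},
  ],
)

```text
t: 9.8
ee_pos: [0.4979, -0.0602, 0.1273]
tcp_rot: [0.001, 0.568, 0.823, 0.0]
force: [1.8, 1.5, 5.9]
gripper_width: 0.0097
```

move_arm(
  rows=[
    {"angular":[0,0,0],"offset":[0,0,0.0004],"fingers":0},
    {"angular":[0,0,0],"offset":[0,0,0.0007],"fingers":0},
  ],
)

```text
t: 10.0
ee_pos: [0.4979, -0.0603, 0.1266]
tcp_rot: [0.001, 0.568, 0.823, 0.0]
force: [1.8, 1.7, 5.7]
gripper_width: 0.009
```

One at a time from here, since each reading decides the next step.

move_arm(
  rows=[
    {"angular":[0,0,0],"offset":[0,0,0.0004],"fingers":0},
    {"angular":[0,0,0],"offset":[0,0,0.0007],"fingers":0},
  ],
)

```text
t: 10.2
ee_pos: [0.4979, -0.0603, 0.126]
tcp_rot: [0.001, 0.568, 0.823, 0.0]
force: [2.1, 0.7, 6.0]
gripper_width: 0.0091
```

move_arm(
  rows=[
    {"angular":[0,0,0],"offset":[0,-0.0003,0.0004],"fingers":0},
    {"angular":[0,0,0],"offset":[0,-0.0003,0.0007],"fingers":0},
  ],
)

```text
t: 10.4
ee_pos: [0.4979, -0.0603, 0.1254]
tcp_rot: [0.001, 0.568, 0.823, 0.0]
force: [3.6, 2.1, 5.7]
gripper_width: 0.0092
```

move_arm(
  rows=[
    {"angular":[0,0,0],"offset":[0,0.0008,0.0004],"fingers":0},
    {"angular":[0,0,0],"offset":[0,0.0008,0.0007],"fingers":0},
  ],
)

```text
t: 10.6
ee_pos: [0.4979, -0.0603, 0.1246]
tcp_rot: [0.0, 0.568, 0.823, -0.0]
force: [-0.4, 0.7, 10.0]
gripper_width: 0.0096
```

move_arm(
  rows=[
    {"angular":[0,0,0],"offset":[0,0,0],"fingers":0},
  ],
)

```text
t: 10.7
ee_pos: [0.4979, -0.0602, 0.1247]
tcp_rot: [0.0, 0.568, 0.823, -0.0]
force: [-0.3, 1.6, 9.8]
gripper_width: 0.0097
```

move_arm(
  rows=[
    {"angular":[0,0,0],"offset":[0,0,0.0002],"fingers":0},
    {"angular":[0,0,0],"offset":[0,0,0.0002],"fingers":0},
  ],
)

```text
t: 10.9
ee_pos: [0.4979, -0.0603, 0.1246]
tcp_rot: [0.0, 0.568, 0.823, -0.0]
force: [-0.3, 2.2, 10.2]
gripper_width: 0.0096
```

move_arm(
  rows=[
    {"angular":[0,0,0.04],"offset":[0,0,0],"fingers":0},
    {"angular":[0,0,0.08],"offset":[0,0,0],"fingers":0},
    {"angular":[0,0,0.12],"offset":[0,0,0],"fingers":0},
  ],
)

```text
t: 11.2
ee_pos: [0.4979, -0.0603, 0.1246]
tcp_rot: [0.001, 0.617, 0.787, -0.0]
force: [-1.4, 0.5, 10.9]
gripper_width: 0.0094
```

```bash
python3 -c "
from h import *
rel([.4979,-.0603,.1246])"
```

```text
t 11.2 pos [ 0.4979 -0.0603  0.1246] angx 1.8107 F [-1.43  0.55 10.86] T [0.169 0.176 0.056] j7 1.462 w 0.0094
offset [ 0. -0. -0.]
```

Turning freely (0.06 N m about z). I'll go on in stages.

move_arm(
  rows=[
    {"angular":[0,0,0.08],"offset":[0,0,-0.0001],"fingers":0},
    {"angular":[0,0,0.16],"offset":[0,0,-0.0001],"fingers":0},
    {"angular":[0,0,0.24],"offset":[0,0,-0.0001],"fingers":0},
    {"angular":[0,0,0.32],"offset":[0,0,-0.0001],"fingers":0},
    {"angular":[0,0,0.4],"offset":[0,0,-0.0001],"fingers":0},
  ],
)

```text
t: 11.7
ee_pos: [0.4979, -0.0604, 0.1247]
tcp_rot: [0.001, 0.762, 0.648, -0.0]
force: [-0.5, 0.3, 9.4]
gripper_width: 0.0094
```

```bash
python3 -c "
from h import *
rel([.4979,-.0603,.1246])"
```

```text
t 11.7 pos [ 0.4979 -0.0604  0.1247] angx 1.409 F [-0.5   0.3   9.41] T [0.085 0.049 0.067] j7 1.112 w 0.0094
offset [ 0.0001 -0.0001  0.0001]
```

move_arm(
  rows=[
    {"angular":[0,0,0.08],"offset":[0,0,0],"fingers":0},
    {"angular":[0,0,0.16],"offset":[0,0,0],"fingers":0},
    {"angular":[0,0,0.24],"offset":[0,0,0],"fingers":0},
    {"angular":[0,0,0.32],"offset":[0,0,0],"fingers":0},
    {"angular":[0,0,0.4],"offset":[0,0,0],"fingers":0},
  ],
)

```text
t: 12.2
ee_pos: [0.4979, -0.0605, 0.1247]
tcp_rot: [0.001, 0.875, 0.483, -0.0]
force: [-0.1, 0.9, 9.9]
gripper_width: 0.0091
```

```bash
python3 -c "
from h import *
rel([.4979,-.0603,.1246])"
```

```text
t 12.2 pos [ 0.4979 -0.0605  0.1247] angx 1.0089 F [-0.1   0.94  9.86] T [0.117 0.102 0.07 ] j7 0.759 w 0.0091
offset [ 0.0002 -0.0001  0.0001]
```

move_arm(
  rows=[
    {"angular":[0,0,0.08],"offset":[0,0,0],"fingers":0},
    {"angular":[0,0,0.16],"offset":[0,0,0],"fingers":0},
    {"angular":[0,0,0.24],"offset":[0,0,0],"fingers":0},
    {"angular":[0,0,0.32],"offset":[0,0,0],"fingers":0},
    {"angular":[0,0,0.4],"offset":[0,0,0],"fingers":0},
  ],
)

```text
t: 12.7
ee_pos: [0.4978, -0.0606, 0.1247]
tcp_rot: [0.001, 0.954, 0.3, -0.0]
force: [-0.3, -0.2, 9.6]
gripper_width: 0.0095
```

move_arm(
  rows=[
    {"angular":[0,0,0.05],"offset":[0,0,0],"fingers":0},
    {"angular":[0,0,0.1],"offset":[0,0,0],"fingers":0},
    {"angular":[0,0,0.14],"offset":[0,0,0],"fingers":0},
    {"angular":[0,0,0.14],"offset":[0,0,0],"fingers":0},
  ],
)

```text
t: 13.1
ee_pos: [0.4978, -0.0606, 0.1247]
tcp_rot: [0.001, 0.972, 0.233, -0.0]
force: [-0.7, -0.7, 9.8]
gripper_width: 0.0097
```

```bash
python3 -c "
from h import *
rel([.4979,-.0603,.1246])"
```

```text
t 13.1 pos [ 0.4978 -0.0606  0.1247] angx 0.4706 F [-0.73 -0.74  9.76] T [-0.003  0.129 -0.048] j7 0.28 w 0.0097
offset [ 0.0002 -0.0003  0.0001]
```

move_arm(
  rows=[
    {"angular":[0,0,0.03],"offset":[0,0,0],"fingers":0},
    {"angular":[0,0,0.03],"offset":[0,0,0],"fingers":0},
    {"angular":[0,0,0.03],"offset":[0,0,-0.001],"fingers":0},
    {"angular":[0,0,0.03],"offset":[0,0,-0.002],"fingers":0},
    {"angular":[0,0,0.03],"offset":[0,0,-0.0025],"fingers":0},
    {"angular":[0,0,0.03],"offset":[0,0,-0.0025],"fingers":0},
  ],
)

```text
t: 13.7
ee_pos: [0.4978, -0.0607, 0.1269]
tcp_rot: [0.001, 0.976, 0.219, -0.0]
force: [0.5, -0.0, 6.1]
gripper_width: 0.0091
```

```bash
python3 -c "
from h import *
rel([.4979,-.0603,.1246])"
```

```text
t 13.7 pos [ 0.4978 -0.0607  0.1269] angx 0.4418 F [ 0.48 -0.02  6.07] T [ 0.032 -0.152 -0.035] j7 0.256 w 0.0091
offset [ 0.0003 -0.0003  0.0023]
```

move_arm(
  rows=[
    {"angular":[0,0,0],"offset":[0,0,0],"fingers":0.2},
    {"angular":[0,0,0],"offset":[0,0,0],"fingers":0.35},
    {"angular":[0,0,0],"offset":[0,0,0],"fingers":0.5},
    {"angular":[0,0,0],"offset":[0,0,-0.01],"fingers":0.6},
    {"angular":[0,0,0],"offset":[0,0,-0.03],"fingers":0.6},
    {"angular":[0,0,0],"offset":[0,0,-0.055],"fingers":0.6},
    {"angular":[0,0,0],"offset":[0,0,-0.08],"fingers":0.6},
    {"angular":[0,0,0],"offset":[0,0,-0.09],"fingers":0.6},
    {"angular":[0,0,0],"offset":[0,0,-0.09],"fingers":0.6},
    {"angular":[0,0,0],"offset":[0,0,-0.09],"fingers":0.6},
  ],
)

```text
t: 14.7
ee_pos: [0.4973, -0.0597, 0.216]
tcp_rot: [0.0, 0.976, 0.22, -0.0]
force: [-0.3, 0.1, -0.8]
gripper_width: 0.0514
```

```bash
python3 -c "
from wing import *
s=ctrl.observe();p,d=snap('wrist','wrist5'); wing('wrist5',s,.135,.175)
print(s['ee_pos'],s['force'],s['joint_velocities'].round(3)); snap('scene','scene5')"
```

```text
n 1142 z [0.1454 0.1529 0.154 ] mean [ 0.4961 -0.0574] rect [ 0.497  -0.0592] 0.0098 0.0438 dir -1.1278 vs yaw 0.365
cover z 0.10656988381981031 36023
slope [-0.0005  0.0022  0.1069]
[ 0.4973088  -0.05966553  0.21602941] [-0.28750812  0.11521201 -0.76823792] [-0.001  0.016  0.002  0.014  0.001 -0.    -0.   ]
```

View pics/wrist5.png

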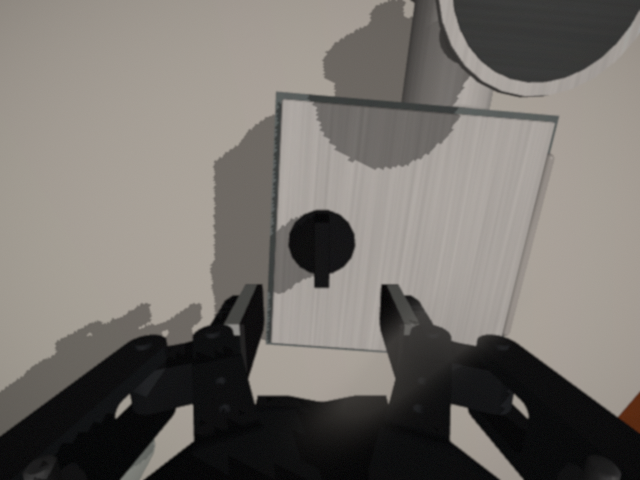

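View pics/scene5.png

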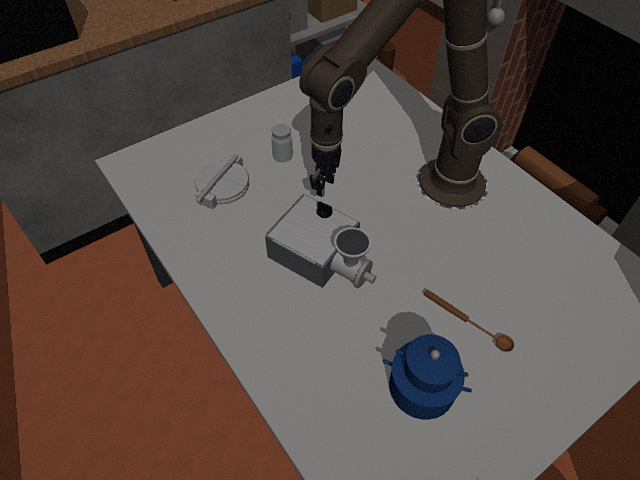

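The wrist view shows the stud at (321,245) with the wing a quarter turn round, and the cover flat. The scene view shows the bystanders unmoved and the gripper clear.

```bash
python3 -c "
from h import *
print(ctrl.finish_job())"
```

```text
the job is handed in; nothing more can be done
None
```

The cover is shut and the stud is pressed, turned and, by my measurements, sprung up into its lock. The job is handed in at about 15 s of the 51 s allowed.

- **Cover:** I pressed it shut with closed fingertips, about 75 mm to the −y side of the stud. I used that instead of the listed 60 mm to keep the gripper's linkage clear of the wing. It met the box at z = 0.106 m with about 9 N, and at the end it was still flat at that height.
- **Press:** I gripped the wing and pressed in small steps. The force was steady at about 6 N, then rose to about 10 N after roughly 14 mm. I took that as the seat, at about 3 N beyond the spring. A further 0.2 mm command moved it only 0.1 mm and added about 0.4 N, which is within the noise, so that extra check was weak.
- **Turn:** Held down, it turned freely, with at most 0.07 N m at each stage I read. The last image showed a turn of about 1.49 rad, against the 1.35 rad needed.
- **Lock:** After I let go, the wing top was about 9 mm below its starting height. That means it sprang up about 5 mm, slightly over the stated 3 to 4.5 mm but within my 1 to 2 mm measuring error.
- **Surroundings:** The press, pots, jar and spoon look unmoved, and the gripper ended clear of everything.

While gripping the wing there was up to about 6 N of sideways force, because the tool was slightly off-centre. I corrected it to about 2 N before turning.

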